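# Put a batch of toffees away in the dry box

### The job

Lift the cover off the steel storage box's pins and lay it flat on the black rubber mat, then move every toffee from the heap on the white board into the box, spread evenly over its whole floor in one layer with a finger's width of space around each, and only then seat the cover flat back on its pins. Also slide the desiccant cassette fully home, nose first, into the slot in the side of the box (at any time), and leave the other things on the table where they are.

Things in the scene. Friction and masses are not known exactly. Their poses are not given: they have to be found in the camera images.
- box: Fixed stainless storage box, outer 212 (its x) x 148 (its y) mm, open on top. Origin: middle of its footprint, on the table. Inner floor 18 mm above the table, 180 (x) x 136 (y) mm; rim 48 mm above the table. Two upright brass pins, 8 mm thick, 14 mm tall with tapered tips, stand on the rim at x = +98 and -98 mm, y = 0. The cassette's slot is in its -y side
- slot (a point): Mouth of the cassette's slot, at table level in the box's -y side, at x = +20, y = -74 mm in the box frame, axes as the box's. The slot is 64 mm wide (x), 12 mm high and runs 70 mm along the box's +y to a stop
- cover: Loose aluminium plate, 224 (x) x 148 (y) x 6 mm, 0.3 kg, with two 13 mm square holes at x = +98 and -98 mm, y = 0. A black grip bar 70 (x) x 16 (y) x 28 mm tall stands on the middle of its top. Origin: middle of its underside, z up. At the start it lies on the box rim (underside 48 mm above the table), pins through its holes; it fits either way round
- cassette: Desiccant cassette lying on the table: white slab 60 (x) x 110 (y) x 8 mm, last 10 mm of its +y end (nose) 50 mm wide, 0.12 kg. Grey grip rib 12 (x) x 32 (y) mm, 26 mm tall, on top, centred at y = -37 mm. Origin: middle of slab's underside. It slides flat on the table, nose first, into the slot; fully home its origin is at x = +20, y = -59 mm in the box frame, and 40 mm with the rib stay outside
- mat: Fixed black rubber mat, 260 (x) x 180 (y) x 2 mm, where the cover is laid down. Origin: middle of its underside
- board: Fixed white plastic board, 135 x 135 x 8 mm, with the heap of toffees on it. Origin: middle of its underside
- toffee1: Dark brown toffee block, 32 (x) x 26 (y) x 22 (z) mm, 25 g. Origin: its centre
- toffee2: Dark brown toffee block, 32 (x) x 26 (y) x 22 (z) mm, 25 g. Origin: its centre
- toffee3: Dark brown toffee block, 32 (x) x 26 (y) x 22 (z) mm, 25 g. Origin: its centre; at the start it lies on top of two others
- toffee4: Dark brown toffee block, 32 (x) x 26 (y) x 22 (z) mm, 25 g. Origin: its centre; may be absent
- toffee5: Dark brown toffee block, 32 (x) x 26 (y) x 22 (z) mm, 25 g. Origin: its centre; may be absent
- toffee6: Dark brown toffee block, 32 (x) x 26 (y) x 22 (z) mm, 25 g. Origin: its centre; may be absent
- jar: Bystander: glass jar with steel lid, 110 mm tall, 72 mm across. Origin: on its underside
- bowl: Bystander: steel bowl, 120 mm across, 50 mm tall. Origin: on its underside
- tape: Bystander: clear ring of tape lying flat, 90 mm across, 24 mm tall. Origin: on its underside
- scraper: Bystander: spatula lying on the table
- cup: Bystander: small white cup, 54 mm across, 45 mm tall. Origin: on its underside
Not all that is in view belongs to the job. What is shaped like the toffee5 but red is not meant. There is more than one size of the board; the one meant has the size given above.

How it is judged:
By the outcome, as a careful person would: the job done as asked, in the order asked, and still so for the second after the job is handed in, with the robot touching nothing.
Of toffee4, toffee5, toffee6 only 1 to 3 are there at a start; the rules pass over those that are not, and their reading is None.
At some moment in a run one of toffee1, toffee2, toffee3, toffee4, toffee5, toffee6, cassette may be knocked a few centimetres aside while the robot is not near it.
Once in a run the grip may slacken for a moment while it holds something.
It also fails if it takes over 210 s, if anything falls off the work surface, if the arm or the gripper's body presses on something with over 40 N, if the wrist force passes 120 N, or if a joint passes its speed limit or range.

### The arm

A 6-joint arm with a two-finger parallel gripper is mounted at the origin on the work surface. World frame = base frame: x ahead of the robot, y to its left, z up, the work surface at z = 0. Lengths are in m, angles in rad, forces in N, time in s.
With the tool pointing down it reaches from about 0.325 to 0.775 m from the base axis. Payload 5.5 kg.
Tool frame: the origin (TCP) lies at the very end of the fingers, on their centre line; the grasp point (between the pads) lies 19 mm behind it; z points along the fingers, y is the line along which they close (so a half turn about z gives the same grasp; the last joint's range is limited). The gripper opens to 88 mm and grips with 3 to 60 N. Pads are 20 mm wide; open, the fingers measure 115 mm over their backs; the gripper's body (75 mm by 178 mm) begins 61 mm behind the grasp point.
Start: joints at [1.068, 0.091, 1.231, -0, 1.82, -0.057], TCP at [0.259, 0.541, 0.223] pointing down, gripper open.
Joint ranges: [-2.87, 2.87], [-0.86, 2.18], [0.17, 2.46], [-1.51, 4.65], [0.06, 2.69], [-2.65, 2.65]. Speed limits (rad/s): [2.57, 2.57, 3.01, 3.14, 3.14, 3.14].

### API

Orientations are given as a unit quaternion [w, x, y, z].
In Python, from plant import * gives the robot as it stands. Calls block until the motion is done:
- goto(position, orientation): joint-space move of the TCP to a pose.
- line_to(position, max_speed=0.15, orientation=None, force_limit=None): straight line of the TCP; orientation=None keeps the orientation; max_speed is the mean speed in m/s. With force_limit (N) it stops when the force on the tool has changed by that much, and returns True; else False.
- movej(angles): joint-space move.
- gripper_open() and clamp(force=None): open the fingers fully, or close them until they stop; force is the grip in N (None keeps the last).
- wait(seconds).
- inverse_kinematics(position, orientation): joint angles nearest the present ones, or None.
- state(): the state.
- get_image(name): name is "scene" or "top" or "wrist"; returns the picture (384x512x3 uint8, red, green, blue); there is no depth.
- camera_info(name): a dict with "mtx" (3x3 intrinsics, pixels), "rvec" (rotation vector, rad) and "tvec" (3), from world to camera coordinates, as OpenCV has them. Camera axes: x right, y down, z forward; pixel columns grow to the right and rows downward; lengths in m; the calibration is good to about 2 mm. A picture is of the moment at which its call begins: read the wrist's pose just before it. camera_info takes no time and is no camera call; for the wrist camera it gives the pose at the moment of the call.
A pose or a line that the arm cannot do raises MotionError and nothing moves.
- hand_in(): hands the job in; it is judged then, once.
The state is a dict: "time": time; "qpos": joint angles; "dq": joint speeds; "effort": joint torques, N m; "position": TCP position; "tool_rot": TCP orientation; "ft_force": force on the tool from outside, world axes, zero at the start; "wrist_torque": the same for the moment, N m; "finger_gap": finger opening in m; "finger_force": force on a finger pad.
Only numpy, scipy, OpenCV 4.12 (cv2) and the standard library are available. Lean on these libraries where they do the work, as an engineer would, in place of code of your own. Each camera call takes 0.05 s, during which the arm holds its last target. There are 200 camera calls.

## Working session

There is one attempt and no reset: what is moved stays moved. The work goes in short steps, each a Python script; the robot and the scene stay as the last script left them, time stands still between calls to the robot, and variables do not carry over. Pictures are saved under pics/ and viewed, at most 17 in all, crops included, and the job is handed in when it is done.

```bash
ls; mkdir -p pics; python3 - <<'E'
from plant import *
import cv2
for n in ("top","scene"):
    im=get_image(n); cv2.imwrite(f"pics/{n}0.png",im[:,:,::-1]); 
    c=camera_info(n); print(n,c)
E
```

```text
pics
top {'mtx': array([[440.62414187,   0.        , 250.26452995],
       [  0.        , 440.62414187, 184.34752086],
       [  0.        ,   0.        ,   1.        ]]), 'rvec': array([ 2.13417774, -2.11784085,  0.20999941]), 'tvec': array([-0.06275687,  0.50948399,  1.2632257 ])}
scene {'mtx': array([[423.45264509,   0.        , 255.00605385],
       [  0.        , 423.45264509, 195.01627385],
       [  0.        ,   0.        ,   1.        ]]), 'rvec': array([ 2.11866892,  0.76266589, -0.36398791]), 'tvec': array([-0.35778056, -0.18357972,  1.41692961])}
```

```bash
python3 -c "
import cv2
a=cv2.imread('pics/top0.png');cv2.imwrite('pics/top0b.png',cv2.resize(a,(800,600),interpolation=cv2.INTER_CUBIC))
a=cv2.imread('pics/scene0.png');cv2.imwrite('pics/scene0b.png',cv2.resize(a,(800,600),interpolation=cv2.INTER_CUBIC))"
```

```text
(no output)
```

View pics/top0b.png

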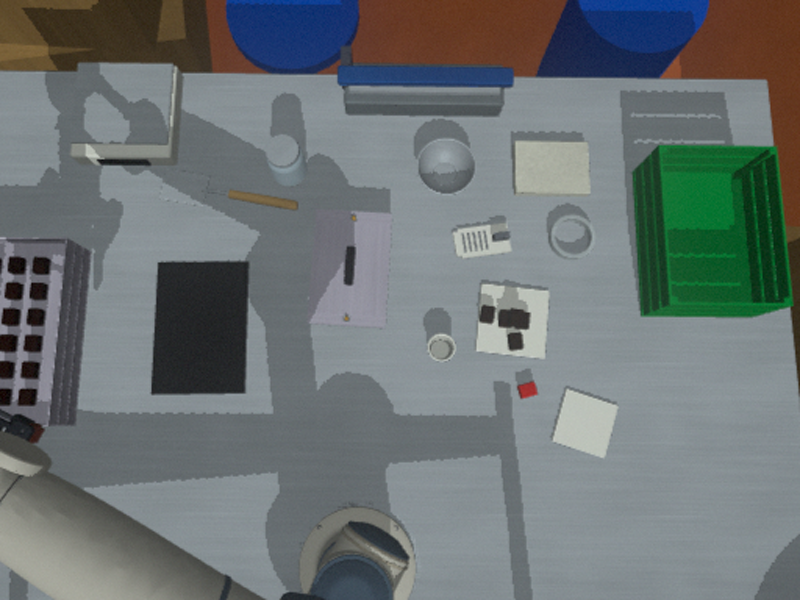

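View pics/scene0b.png

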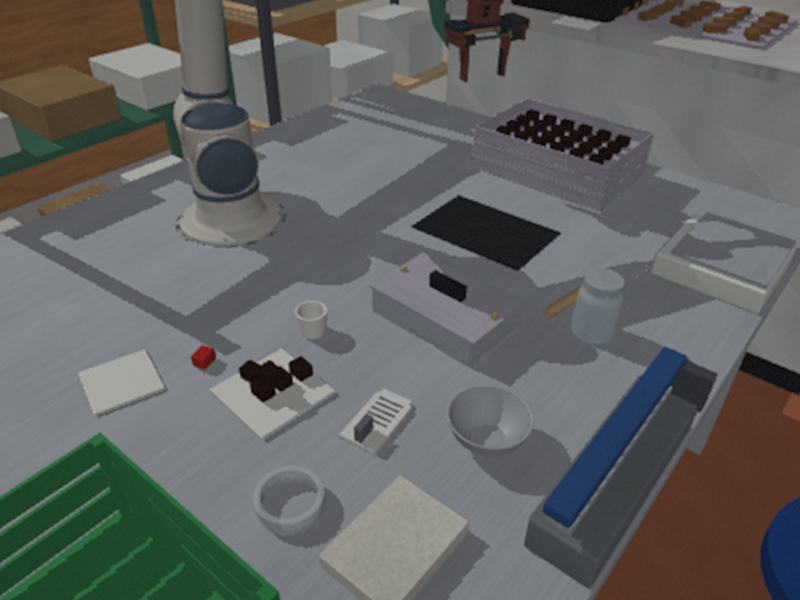

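The top picture (800x600) shows:
- **Cover and box:** pins at about (353,217) and (346,317), grip bar at (349,266).
- **Mat:** (200,327).
- **Cassette:** (482,239), rib to the right and nose towards the box.
- **Jar, bowl, tape and cup:** (287,160), (446,165), (572,236) and (441,347).

The candidate boards are (512,320) with the heap, (585,422) empty and (552,167) empty. I'll measure their sizes next. The red block at (527,390) is not meant.

```bash
cat > h.py <<'E'
import numpy as np, cv2
from scipy.spatial.transform import Rotation as R
def ray(c,uv):
    uv=np.asarray(uv,float).reshape(-1,2)
    M=cv2.Rodrigues(c["rvec"])[0]; o=-M.T@c["tvec"].ravel()
    d=np.c_[uv,np.ones(len(uv))]@np.linalg.inv(c["mtx"]).T@M
    return o,d
def plane(c,uv,z):
    o,d=ray(c,uv); return o+d*((z-o[2])/d[:,2])[:,None]
def proj(c,p):
    return cv2.projectPoints(np.asarray(p,float).reshape(-1,3),c["rvec"],c["tvec"],c["mtx"],None)[0].reshape(-1,2)
def rects(c,mask,z,amin=30):
    """min-area rectangles of blobs, in the plane z: (centre, dims, angle of long side)"""
    out=[]
    for k in cv2.findContours(mask.astype(np.uint8),cv2.RETR_EXTERNAL,cv2.CHAIN_APPROX_NONE)[0]:
        if cv2.contourArea(k)<amin: continue
        p=plane(c,k.reshape(-1,2),z)[:,:2]
        (x,y),(w,h),a=cv2.minAreaRect((p*1000).astype(np.float32))
        if w<h: w,h,a=h,w,a+90
        a=(a+90)%180-90
        out.append((np.round([x/1e3,y/1e3],4),np.round([w,h]),round(a,1),k.reshape(-1,2).mean(0).round()))
    return out
def down(yaw):
    """tool pointing down, closing line (tool y) at angle yaw from world x"""
    y=np.array([np.cos(yaw),np.sin(yaw),0]); z=np.array([0,0,-1.]); x=np.cross(y,z)
    q=R.from_matrix(np.c_[x,y,z]).as_quat(); return np.r_[q[3],q[:3]]
E
python3 - <<'E'
from plant import *
from h import *
c=camera_info("top"); im=cv2.imread("pics/top0.png"); hsv=cv2.cvtColor(im,cv2.COLOR_BGR2HSV)
H,S,V=cv2.split(hsv); roi=np.zeros_like(V,bool); roi[85:300,90:400]=1
print("dark"); [print(r) for r in rects(c,roi&(V<70),.01)]
print("white"); [print(r) for r in rects(c,roi&(V>195)&(S<40),.008)]
print("brass"); [print(r) for r in rects(c,roi&(H>8)&(H<28)&(S>70)&(V>90),.06,1)]
for y,x in ((160,225),(200,310),(150,300),(235,350),(200,345),(170,210)): print((x,y),hsv[y,x])
print(plane(c,[[353*.64,217*.64],[346*.64,317*.64]],.06), plane(c,[[349*.64,266*.64]],.082))
s=state(); print(s["time"],s["position"],s["tool_rot"],s["finger_gap"])
ci=camera_info("wrist"); print(ci["mtx"][0,0]); M=cv2.Rodrigues(ci["rvec"])[0]; print(-M.T@ci["tvec"].ravel(), M)
E
```

```text
dark
(array([ 0.4157, -0.2982]), array([31., 24.]), -1.4, array([329., 218.]))
(array([ 0.4603, -0.2963]), array([55., 34.]), 88.7, array([328., 204.]))
(array([ 0.4688, -0.2446]), array([28., 24.]), -1.2, array([311., 200.]))
(array([0.439 , 0.3104]), array([254., 177.]), 0.8, array([128., 209.]))
(array([0.5635, 0.0247]), array([73., 16.]), -2.6, array([223., 169.]))
white
brass
(array([0.45 , 0.025]), array([3., 3.]), 1.1, array([222., 204.]))
(array([0.6453, 0.0145]), array([7., 4.]), 44.7, array([226., 139.]))
(array([0.6813, 0.1916]), array([134.,  17.]), 79.5, array([168., 127.]))
(225, 160) [128  43  48]
(310, 200) [ 6 24 53]
(300, 150) [ 90   7 154]
(350, 235) [ 95  22 150]
(345, 200) [ 50   8 191]
(210, 170) [124  17 120]
[[0.64637755 0.01543456 0.06      ]
 [0.45184482 0.02518683 0.06      ]] [[0.54475931 0.02014859 0.082     ]]
0.1 [0.25859508 0.54114149 0.22162352] [-2.33050176e-04  2.21061077e-01  9.75259591e-01 -8.22812292e-04] 0.08807365154413462
281.6439128643607
[0.19248153 0.57339269 0.38299238] [[ 0.43082716  0.90243237 -0.00194557]
 [ 0.86991351 -0.41472696  0.26693077]
 [ 0.24008009 -0.1166935  -0.96371374]]
```

The heap's board is by far the best fit so far; I'll confirm its size in an enlarged wrist view that also covers the cassette, slot and cover.

```bash
python3 - <<'E'
from plant import *
from h import *
import pickle
goto([0.5,-0.2,0.26],down(np.pi/2)); c=camera_info("wrist"); im=get_image("wrist")
cv2.imwrite("pics/w1.png",im[:,:,::-1]); pickle.dump(c,open("w1.pkl","wb"))
cv2.imwrite("pics/w1b.png",cv2.resize(im[:,:,::-1],(800,600),interpolation=cv2.INTER_CUBIC))
print(state()["time"],state()["qpos"])
E
```

```text
2.9 [-4.42532246e-01 -6.35373993e-02  1.32046630e+00  1.43360525e-04
  1.88467681e+00 -2.01432025e+00]
```

View pics/w1b.png

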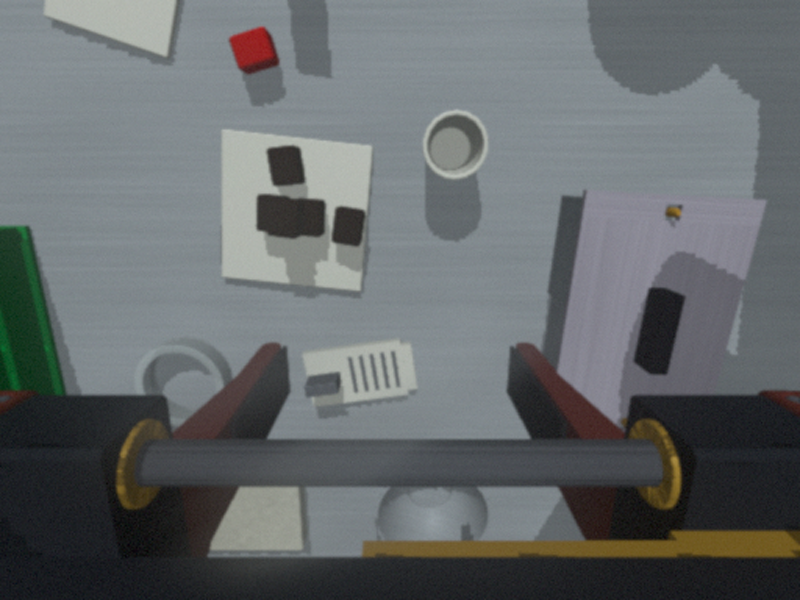

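The wrist view (800x600) shows:
- **Heap board:** corners about (222,130), (372,146), (360,290) and (222,277). Toffees at (286,165), (348,225) and (312,217), with the top one at (278,215). One may be hidden below it.
- **Cassette:** (360,372), rib at (323,385), nose to the right.
- **Cover:** pin at (674,212).
- **Red block:** (253,48), not meant.

Next I measure sizes and the slot side.

```bash
python3 - <<'E'
from h import *
import pickle
c=pickle.load(open("w1.pkl","rb")); im=cv2.imread("pics/w1.png"); H,S,V=cv2.split(cv2.cvtColor(im,cv2.COLOR_BGR2HSV))
k=.64
print("board",plane(c,np.array([[222,130],[372,146],[360,290],[222,277]])*k,.008).round(4)[:,:2])
print("other",plane(c,np.array([[45,14],[168,57]])*k,.008).round(4)[:,:2])
roi=np.zeros_like(V,bool); roi[80:195,140:240]=1
for z in (.03,.052): print("toffees",z); [print(r) for r in rects(c,roi&(V<75),z)]
roi[:]=0; roi[210:265,185:272]=1
m=roi&(V>160); print(V[235,200:265:6]); m=cv2.morphologyEx(m.astype(np.uint8),cv2.MORPH_CLOSE,np.ones((7,7)))
print("cassette"); [print(r) for r in rects(c,m,.008)]
p=np.array([[302,353],[400,340],[412,344],[417,388],[406,402],[310,408]])*k
print(plane(c,p,.008).round(4)[:,:2])
print("rib top",plane(c,np.array([[306,376],[338,374],[341,383],[307,387]])*k,.034).round(4)[:,:2])
print("pin",plane(c,[[674*k,212*k]],.06),"bar",plane(c,np.array([[651,288],[684,294],[668,375],[635,368]])*k,.08).mean(0))
# box side, brightened
b=im[115:275,330:400]; b=cv2.convertScaleAbs(cv2.resize(b,None,fx=4,fy=3.5,interpolation=cv2.INTER_CUBIC),alpha=2)
t=cv2.convertScaleAbs(cv2.resize(im[75:190,135:245],None,fx=4.5,fy=4.5,interpolation=cv2.INTER_CUBIC),alpha=1.8)
h=560; o=np.zeros((h,800,3),np.uint8); o[:b.shape[0],:280]=b[:h]; o[:t.shape[0],290:290+t.shape[1]]=t; cv2.imwrite("pics/crop1.png",o)
E
```

```text
board [[ 0.3856 -0.3536]
 [ 0.3987 -0.2219]
 [ 0.5305 -0.2354]
 [ 0.5178 -0.3676]]
other [[ 0.2961 -0.4902]
 [ 0.3279 -0.3932]]
toffees 0.03
(array([ 0.4668, -0.2428]), array([31., 25.]), -9.3, array([223., 144.]))
(array([ 0.4592, -0.2929]), array([57., 34.]), 85.0, array([186., 138.]))
(array([ 0.4158, -0.2944]), array([30., 27.]), 6.5, array([183., 106.]))
toffees 0.052
(array([ 0.4646, -0.2404]), array([29., 23.]), -9.3, array([223., 144.]))
(array([ 0.4574, -0.2876]), array([54., 32.]), 85.0, array([186., 138.]))
(array([ 0.4164, -0.289 ]), array([28., 25.]), 6.5, array([183., 106.]))
[172 173 176 178 117 154 175 180 169 130 180]
cassette
(array([ 0.6172, -0.237 ]), array([110.,  60.]), -81.6, array([232., 236.]))
[[ 0.596  -0.2952]
 [ 0.582  -0.1965]
 [ 0.5862 -0.1845]
 [ 0.6346 -0.1789]
 [ 0.6506 -0.1901]
 [ 0.6577 -0.2904]]
rib top [[ 0.609  -0.2867]
 [ 0.6069 -0.2559]
 [ 0.6163 -0.2534]
 [ 0.6206 -0.2864]]
pin [[0.45230048 0.02400449 0.06      ]] bar [0.54798015 0.01600624 0.08      ]
```

View pics/crop1.png

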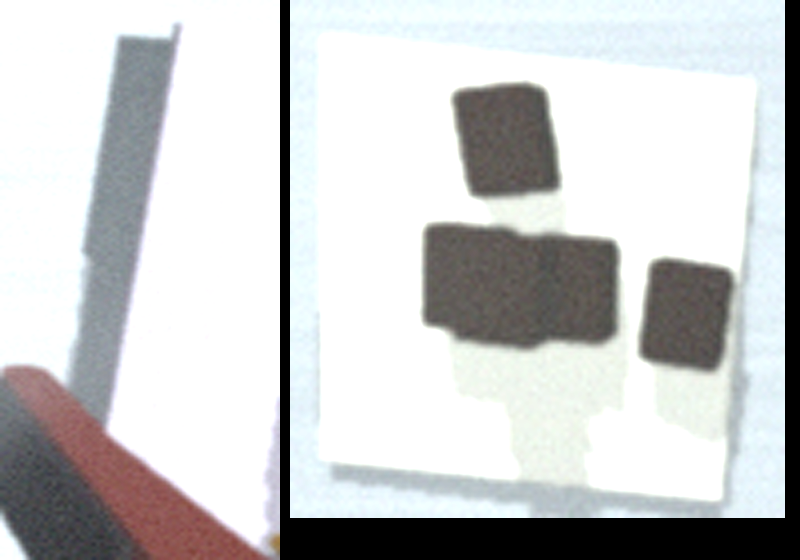

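The heap board's sides come out at about 132 mm against 135 mm given. The empty one's side is about 102 mm, so the heap board is the one meant. Five toffees seem to be present. The box is at about (0.549, 0.020), turned -2.8°, and the pins measure 195 mm apart, which fits. I'll lift the cover now.

```bash
python3 - <<'E'
from plant import *
from h import *
def st(m): s=state(); print(m,round(s["time"],1),s["position"].round(4) if hasattr(s["position"],"round") else s["position"],"gap",round(s["finger_gap"],4),"F",np.round(s["ft_force"],1),np.round(s["finger_force"],1))
q=down(np.pi/2-.049)
goto([.548,.019,.13],q); line_to([.548,.019,.060],.1,force_limit=15); st("at bar")
clamp(60); st("grip")
line_to([.548,.019,.10],.06); st("lift"); line_to([.548,.019,.13],.15); wait(.2); st("up")
im=get_image("scene"); cv2.imwrite("pics/s2.png",cv2.resize(im[:,:,::-1],(800,600),interpolation=cv2.INTER_CUBIC))
E
```

```text
at bar 4.8 [0.5484 0.0189 0.0607] gap 0.0876 F [ 0.5 -0.4 -0.3] 0.0
grip 5.9 [0.548  0.0193 0.06  ] gap 0.0159 F [ 0.6  2.1 -0.2] 60.0
lift 6.7 [0.5478 0.019  0.0997] gap 0.0158 F [-0.1 -0.1 -4.2] 60.0
up 7.2 [0.5474 0.019  0.1285] gap 0.0156 F [-0.  -0.4 -2.6] 60.0
```

View pics/s2.png

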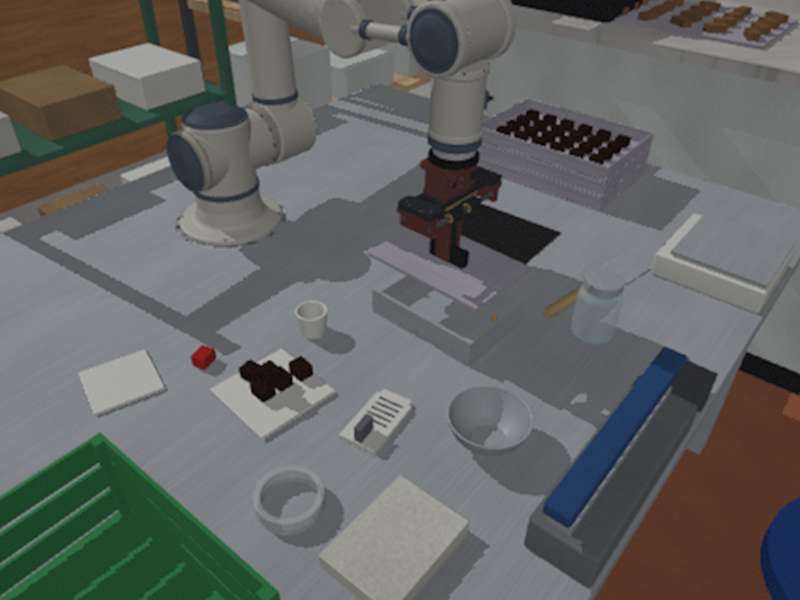

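The cover, at (430,275), hangs level above the open box, so I'll lay it on the mat. After that I look at the box and heap again with the wrist camera.

```bash
cat >> h.py <<'E'
import pickle
def st(m):
    from plant import state
    s=state(); print(m,round(s["time"],1),np.round(s["position"],4),"gap",round(s["finger_gap"],4),"F",np.round(s["ft_force"],1),np.round(s["finger_force"],1))
def snap(name,tag):
    from plant import get_image,camera_info
    c=camera_info(name); im=get_image(name)[:,:,::-1].copy(); cv2.imwrite(f"pics/{tag}.png",im); pickle.dump(c,open(f"{tag}.pkl","wb")); return c,im
E
python3 - <<'E'
from plant import *
from h import *
q=down(np.pi/2+.014)
goto([.439,.31,.10],q); st("over mat"); line_to([.439,.31,.03],.12)
print(line_to([.439,.31,.012],.04,force_limit=5)); st("down")
gripper_open(); line_to([.439,.31,.10],.15); st("free")
c,im=snap("top","t3")
# look at the slot side, then heap
Rm=R.from_quat(np.roll(down(np.pi/2),-1))
goto([.53,-.13,.2],down(np.pi)); snap("wrist","w3"); st("v")
a,b=[cv2.imread(f"pics/{n}.png") for n in("t3","w3")]
cv2.imwrite("pics/v3.png",cv2.resize(np.vstack([a[60:300,60:400],cv2.convertScaleAbs(cv2.resize(b,(340,255)),alpha=1.3)]),None,fx=1.2,fy=1.2,interpolation=cv2.INTER_CUBIC))
E
```

```text
over mat 8.5 [0.4396 0.3092 0.1001] gap 0.0154 F [-0.4 -0.5 -3.4] 60.0
True
down 9.6 [0.4391 0.3102 0.0137] gap 0.0158 F [0.5 0.2 4.7] 60.0
free 11.6 [0.4386 0.3098 0.099 ] gap 0.0881 F [-0.2 -0.3 -0.5] 0.0Traceback (most recent call last):
  File "<stdin>", line 10, in <module>
plant.MotionError: the arm cannot take that pose within its joint ranges
```

```bash
python3 - <<'E'
from plant import *
from h import *
goto([.45,-.2,.2],down(2.1)); snap("wrist","w3"); st("v")
a,b=[cv2.imread(f"pics/{n}.png") for n in("t3","w3")]
cv2.imwrite("pics/v3.png",cv2.resize(np.vstack([a[60:300,60:400],cv2.convertScaleAbs(cv2.resize(b,(340,255)),alpha=1.4)]),None,fx=1.2,fy=1.2,interpolation=cv2.INTER_CUBIC))
E
```

```text
v 13.5 [ 0.4503 -0.1993  0.1997] gap 0.0877 F [-0.4  0.4 -0.8] 0.0
```

View pics/v3.png

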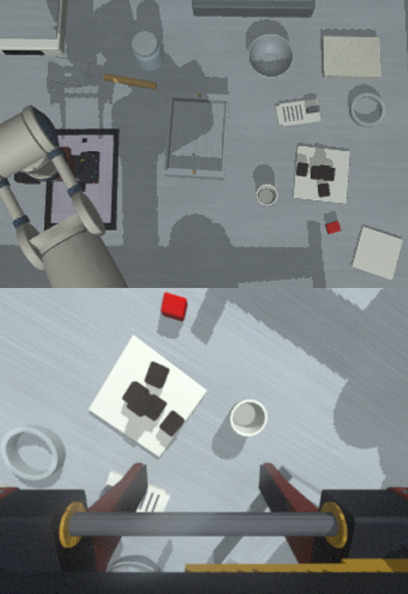

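The cover (85,180) lies inside the mat, and the box at (195,137) is open. The slot side isn't seen yet, so I'll check its darkness profile numerically in the scene view.

```bash
python3 - <<'E'
from h import *
from plant import camera_info
c=camera_info("scene"); im=cv2.imread("pics/scene0.png"); g=im.astype(float).mean(2)
B=np.array([.549,.020]); a=-.049; M=np.array([[np.cos(a),-np.sin(a)],[np.sin(a),np.cos(a)]])
for z in (.003,.006,.009,.015,.025,.04):
    P=[np.r_[B+M@[x,-.074],z] for x in np.arange(-.1,.105,.01)]
    uv=proj(c,P).astype(np.float32); print(z,cv2.remap(g.astype(np.float32),uv[:,0],uv[:,1],cv2.INTER_LINEAR).ravel().astype(int))
E
```

```text
0.003 [109 113 113 113 111 112 110 110 111 116 112 116 121 123 119 118 111 110
 109 111 105]
0.006 [100 100 102  99 101 101  97  99  99 101  96  99 104 110 103 101  99 100
  98 100  96]
0.009 [99 97 97 97 96 98 95 95 96 91 90 92 90 97 93 93 96 98 96 97 93]
0.015 [100  96  97  98  97  99  97  97  98  96  92  96  96  97  95  95  97  96
  97  98  97]
0.025 [96 98 98 98 99 98 98 98 99 98 98 98 97 96 97 97 96 97 98 97 97]
0.04 [99 97 96 96 97 97 96 96 97 97 97 97 98 99 99 99 99 99 98 97 96]
```

The slot shows on this face at x = -10 to +50 mm, as it must, so the box frame is confirmed. Next is a close view of the heap from straight above.

```bash
cat >> h.py <<'E'
def view(tag):
    from plant import goto,line_to
    goto([.53,-.28,.2],down(np.pi/2)); return snap("wrist",tag)
def toff(c,im,z):
    V=im.max(2); roi=np.zeros_like(V,bool); 
    uv=proj(c,[[.36,-.39,.01],[.36,-.19,.01],[.56,-.19,.01],[.56,-.39,.01]]); m=np.zeros_like(V); cv2.fillConvexPoly(m,uv.astype(int),1)
    m[235:]=0; return rects(c,(m>0)&(V<75),z)
E
python3 - <<'E'
from h import *
c,im=view("w4"); print((-cv2.Rodrigues(c["rvec"])[0].T@c["tvec"]).round(3))
for r in toff(c,im,.030): print(r)
uv=proj(c,[[.46,-.29,.03]])[0].astype(int); x,y=uv; print(uv)
np.save("crop.npy",[x-80,y-70])
cv2.imwrite("pics/v4.png",cv2.convertScaleAbs(cv2.resize(im[y-70:y+70,x-80:x+80],None,fx=4,fy=4,interpolation=cv2.INTER_CUBIC),alpha=2.2))
E
```

```text
[ 0.457 -0.279  0.36 ]
(array([ 0.4676, -0.2447]), array([30., 26.]), -9.1, array([285., 124.]))
(array([ 0.4584, -0.2949]), array([56., 33.]), 83.4, array([240., 116.]))
(array([ 0.4169, -0.2968]), array([31., 24.]), 6.0, array([239.,  76.]))
[244 117]
```

View pics/v4.png

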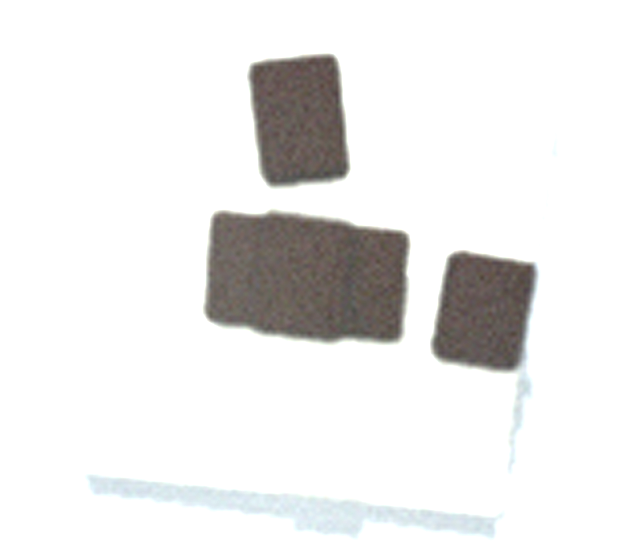

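In the x4 crop, the top toffee is at (304,277), lying on bases at about (230,270) and (380,285). The single toffees are at (300,120) and (487,310), making five in all. I'll pick the top one first, closing along its long side.

```bash
cat >> h.py <<'E'
B=np.array([.549,.020]); BA=-.049
def inbox(p): 
    return B+np.array([[np.cos(BA),-np.sin(BA)],[np.sin(BA),np.cos(BA)]])@np.asarray(p,float)
def pick(p,yaw,ztop,over=.010,force=25):
    from plant import goto,line_to,clamp,gripper_open
    q=down(yaw); z=ztop-over
    goto([*p,ztop+.06],q); line_to([*p,z],.12,force_limit=12); clamp(force); st("grip"); line_to([*p,max(ztop+.07,.11)],.2); st("up")
def drop(p,yaw,z=.051):
    from plant import goto,line_to,gripper_open
    b=inbox(p); q=down(yaw); goto([*b,.095],q); st("over"); line_to([*b,z],.1,force_limit=12); gripper_open(); line_to([*b,.11],.25); st("dropped")
E
python3 - <<'E'
from h import *
c=pickle.load(open("w4.pkl","rb")); p=plane(c,[[240,116.2]],.052)[0,:2]; print(p)
pick(p,-.115,.052); drop([0,.034],BA)
c,im=snap("wrist","w5"); c2,im2=view("w6")
for r in toff(c2,im2,.030): print(r)
x,y=proj(c2,[[.46,-.29,.03]])[0].astype(int)
a=cv2.convertScaleAbs(cv2.resize(im2[y-70:y+70,x-80:x+80],None,fx=2.5,fy=2.5,interpolation=cv2.INTER_CUBIC),alpha=2.2)
b=cv2.convertScaleAbs(cv2.resize(im,(400,300)),alpha=1.5); o=np.zeros((350,800,3),np.uint8); o[:,:400]=a; o[:300,400:]=b; cv2.imwrite("pics/v5.png",o)
E
```

```text
[ 0.45830332 -0.29437117]
grip 17.2 [ 0.4583 -0.2944  0.042 ] gap 0.0318 F [ 0.9 -0.2  0.3] 25.0
up 17.7 [ 0.4582 -0.2943  0.1213] gap 0.0317 F [-1.   0.6 -1.3] 25.0
over 19.1 [0.5507 0.053  0.0947] gap 0.0319 F [ 0.2 -0.  -1. ] 25.0
dropped 21.0 [0.5516 0.054  0.1118] gap 0.088 F [ 0.6  0.1 -0.1] 0.0
(array([ 0.4675, -0.2446]), array([30., 26.]), -8.7, array([285., 124.]))
(array([ 0.4597, -0.2792]), array([30., 25.]), -3.7, array([254., 117.]))
(array([ 0.4565, -0.3103]), array([30., 25.]), -4.5, array([227., 114.]))
(array([ 0.4169, -0.2968]), array([32., 24.]), 6.2, array([238.,  76.]))
```

View pics/v5.png

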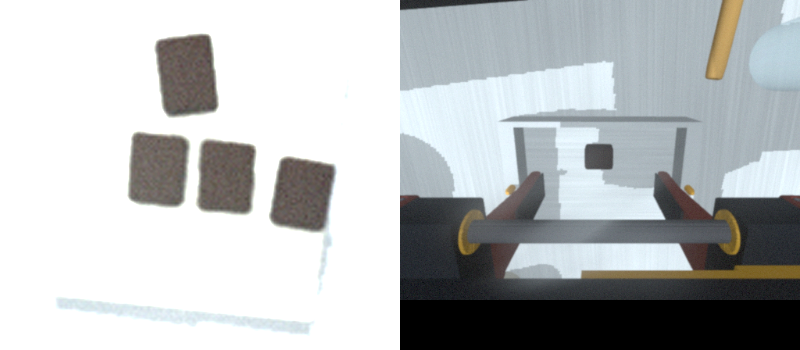

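The toffee lies flat on the box floor at (598,157) in the right panel. Four single toffees remain, in the left panel at (187,75), (158,170), (227,177) and (303,193). I'll pick each of them with a fresh look before each.

```bash
python3 - <<'E'
from h import *
rad=np.pi/180
plan=[([.4169,-.2968],True,[-.057,.034]),([.4675,-.2446],False,[.057,.034]),([.4597,-.2792],False,[.042,-.034]),([.4565,-.3103],False,[-.042,-.034])]
from plant import state
for i,(e,cross,t) in enumerate(plan):
    c,im=view(f"w7_{i}"); rs=toff(c,im,.030)
    r=min(rs,key=lambda r:np.linalg.norm(r[0]-e)); print(len(rs),r)
    if len(rs)!=4-i or np.linalg.norm(r[0]-e)>.006 or not(26<=r[1][0]<=35 and 21<=r[1][1]<=29):
        print("STOP",rs); break
    o=np.pi/2*cross
    pick(r[0],r[2]*rad+o,.030)
    from plant import state
    if state()["finger_gap"]<.02: print("LOST"); break
    drop(t,BA+o)
c,im=snap("wrist","w8")
E
```

```text
4 (array([ 0.4169, -0.2966]), array([32., 24.]), 6.2, array([239.,  76.]))
grip 25.7 [ 0.4169 -0.2966  0.02  ] gap 0.0257 F [-0.2  0.8  0.3] 25.0
up 26.3 [ 0.4167 -0.2964  0.1091] gap 0.026 F [-0.2 -0.  -0.5] 25.0
over 27.7 [0.4937 0.0559 0.0946] gap 0.0256 F [ 0.3 -0.3 -0.2] 25.0
dropped 29.7 [0.4946 0.0568 0.1115] gap 0.0879 F [-0.5  0.5 -0.4] 0.0
3 (array([ 0.4676, -0.2448]), array([30., 25.]), -8.7, array([284., 124.]))
grip 34.2 [ 0.4676 -0.2448  0.02  ] gap 0.0321 F [-0.  -1.1  0.5] 25.0
up 34.8 [ 0.4674 -0.2446  0.1091] gap 0.0315 F [-0.1  0.1 -0.3] 25.0
over 36.1 [0.6074 0.05   0.0947] gap 0.0316 F [ 0.2 -0.3 -0.8] 25.0
dropped 38.0 [0.6086 0.0512 0.112 ] gap 0.088 F [-0.4  0.2  0.2] 0.0
2 (array([ 0.4599, -0.2793]), array([30., 24.]), -4.8, array([254., 117.]))
grip 43.0 [ 0.4599 -0.2793  0.02  ] gap 0.0318 F [ 0.2 -0.1 -1.1] 25.0
up 43.6 [ 0.4597 -0.2791  0.1091] gap 0.0317 F [-0.2  0.5 -0.6] 25.0
over 44.7 [ 0.5889 -0.0171  0.0945] gap 0.0316 F [-1.1 -0.1 -1.2] 25.0
dropped 46.7 [ 0.5903 -0.0161  0.112 ] gap 0.0879 F [-0.5  0.   0.3] 0.0
1 (array([ 0.4566, -0.3105]), array([30., 25.]), -6.0, array([227., 114.]))
grip 51.6 [ 0.4566 -0.3105  0.02  ] gap 0.0321 F [1.  0.4 0.9] 25.0
up 52.2 [ 0.4564 -0.3103  0.1091] gap 0.0315 F [-0.6  0.2 -0.5] 25.0
over 53.3 [ 0.5053 -0.0127  0.0946] gap 0.0314 F [-0.7 -0.4  0. ] 25.0
dropped 55.3 [ 0.5062 -0.012   0.1115] gap 0.0878 F [-0.2 -0.4 -0. ] 0.0
```

```bash
cat >> h.py <<'E'
def boxview(tag,z=.04):
    from plant import goto
    goto([.62,.02,.2],down(np.pi/2-.049)); c,im=snap("wrist",tag)
    V=im.max(2); m=np.zeros_like(V)
    cv2.fillConvexPoly(m,proj(c,[[*inbox(p),.018] for p in((-.09,-.068),(.09,-.068),(.09,.068),(-.09,.068))]).astype(int),1)
    m[250:]=0
    for r in rects(c,(m>0)&(V<60),z):
        d=r[0]-B; M=np.array([[np.cos(BA),-np.sin(BA)],[np.sin(BA),np.cos(BA)]]); print("box mm",(M.T@d*1000).round(1),r[1],round(r[2]+2.8,1),r[3])
    return c,im
E
python3 - <<'E'
from h import *
c,im=boxview("w9"); cv2.imwrite("pics/v9.png",cv2.convertScaleAbs(cv2.resize(im,(800,600)),alpha=1.5))
# inner floor edges check: rim corner projections
print(proj(c,[[*inbox(p),.048] for p in((-.106,-.074),(.106,-.074),(.106,.074),(-.106,.074),(-.098,0),(.098,0))]).round()*800/512)
st("")
E
```

```text
box mm [61.1 53. ] [31. 22.] 0.0 [297. 171.]
box mm [ 41.4 -32.9] [30. 24.] -0.1 [222. 155.]
box mm [ 0.1 32.3] [29. 23.] 0.0 [281. 118.]
box mm [-40.8 -33.8] [31. 25.] 0.8 [219.  77.]
box mm [-55.9  34.2] [31. 24.] 0.0 [283.  62.]
[[271.875    7.8125]
 [293.75   329.6875]
 [490.625  329.6875]
 [510.9375   7.8125]
 [392.1875  21.875 ]
 [392.1875 320.3125]]
 56.7 [0.6196 0.0199 0.1991] gap 0.0877 F [-0.   0.1 -0.5] 0.0
```

View pics/v9.png

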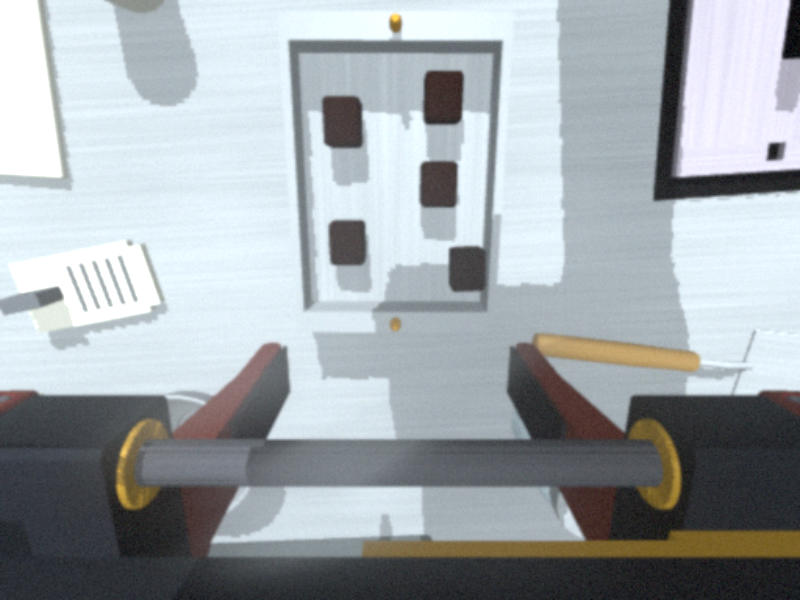

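The box view shows five toffees. Four are on target. The one at (467,268) sits at box (61,53) mm, about 2 mm from the +y wall, probably the knock. There is no room for open fingers beside it and its top is below the rim, so I'll press the closed fingertips on its top and drag it back.

```bash
cat >> h.py <<'E'
def drag(a,b,f=6):
    """closed fingertips pressed on a toffee's top, dragged from a to b (box frame, m)"""
    from plant import goto,line_to,clamp,state
    q=down(BA); A=inbox(a); Bb=inbox(b); clamp(10); goto([*A,.08],q)
    line_to([*A,.046],.1); print(line_to([*A,.034],.015,force_limit=f)); st("press"); z=state()["position"][2]
    line_to([*Bb,z-.0005],.03); st("dragged"); line_to([*Bb,.08],.15)
E
python3 - <<'E'
from h import *
from plant import gripper_open
drag([.060,.050],[.056,.031]); gripper_open(); boxview("w10"); st("")
E
```

```text
True
press 60.5 [0.6117 0.067  0.0404] gap 0.0006 F [-0.8 -1.1  6. ] 2.3
dragged 61.3 [0.6079 0.0476 0.0415] gap 0.0004 F [2.5 0.  7.1] 3.3
box mm [60.5 52.6] [31. 23.] 0.0 [297. 171.]
box mm [ 40.8 -33.2] [30. 23.] -1.3 [222. 154.]
box mm [ 0.2 32.2] [30. 24.] -2.4 [280. 117.]
box mm [-40.4 -34. ] [31. 24.] 0.0 [219.  77.]
box mm [-56.   34.2] [32. 24.] 0.0 [283.  61.]
 64.6 [0.6198 0.0201 0.1995] gap 0.0877 F [-0.2  0.   0.3] 0.0
```

The fingertips slid over the top: the toffee stayed at (60.5, 52.6). Instead I'll push the lower part of its -x face with the closed fingers. That turns it and opens a wedge along the wall from which it can be pushed back.

```bash
cat >> h.py <<'E'
def push(pts,yaw=BA+np.pi/2,z=.023,f=15,v=.03):
    """closed fingers lowered at pts[0] (box frame) and swept through the rest"""
    from plant import goto,line_to,clamp
    q=down(yaw); P=[inbox(p) for p in pts]; clamp(10); goto([*P[0],.09],q)
    if line_to([*P[0],z],.1,force_limit=8): st("touched early"); line_to([*P[0],.09],.1); return
    for p in P[1:]:
        if line_to([*p,z],v,force_limit=f): st("push stopped")
    line_to([*P[-1],.09],.15); st("done")
E
python3 - <<'E'
from h import *
from plant import gripper_open
push([[.030,.036],[.047,.036]]); gripper_open(); c,im=boxview("w11")
x,y=proj(c,[[*inbox([.04,.02]),.04]])[0].astype(int); cv2.imwrite("pics/v11.png",cv2.convertScaleAbs(cv2.resize(im[y-60:y+60,x-80:x+80],None,fx=4,fy=4,interpolation=cv2.INTER_CUBIC),alpha=1.5))
E
```

```text
done 68.6 [0.5975 0.0537 0.0895] gap 0.0006 F [-0.1 -0.3 -0.3] 0.0
box mm [69.5 52.9] [28. 22.] 1.8 [297. 178.]
box mm [ 40.7 -33. ] [30. 24.] 0.0 [222. 153.]
box mm [ 0.4 32.5] [29. 23.] 0.8 [280. 116.]
box mm [-40.6 -33.9] [31. 25.] 0.0 [219.  76.]
box mm [-55.8  34.2] [31. 24.] 0.9 [283.  61.]
```

View pics/v11.png

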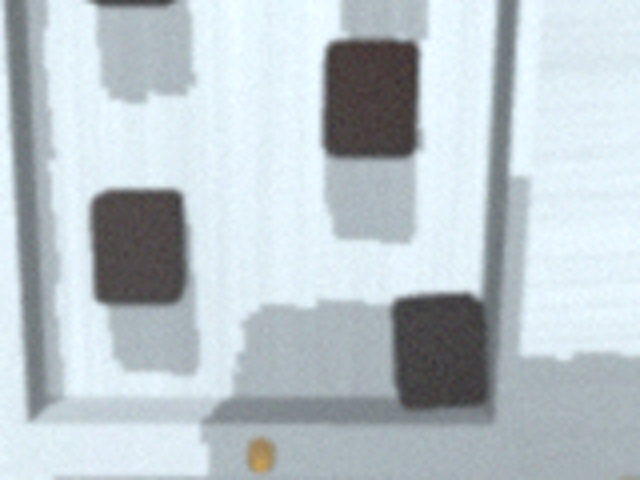

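The toffee is now at about (70,53), nearly in the corner, because it slid along the wall without turning. Next I'll straddle the +y wall with the open gripper, press the rubber pad against its -y face, and slide it along the wall in -x by pad friction. That frees its +x side for a proper grasp.

```bash
cat >> h.py <<'E'
def padslide(x0,x1,yc0=.091,f=8,z=.024,dy=.0,v=.03):
    from plant import goto,line_to,state
    q=down(BA+np.pi/2); a=inbox([x0,yc0]); goto([*a,.10],q)
    if line_to([*a,z],.08,force_limit=8): st("touched early"); line_to([*a,.10],.1); return
    a=inbox([x0,yc0-0]); e=inbox([x0,yc0+.02]); print(line_to([*e,z],.02,force_limit=f)); st("pressed")
    M=np.array([[np.cos(BA),-np.sin(BA)],[np.sin(BA),np.cos(BA)]]); p=M.T@(np.array(state()["position"])[:2]-B); print("box",p.round(4))
    e=inbox([x1,p[1]+dy]); line_to([*e,z],v,force_limit=40); st("slid")
    e=inbox([x1,p[1]-.006]); line_to([*e,z],.05); line_to([*e,.11],.15)
E
python3 - <<'E'
from h import *
padslide(.068,.045,yc0=.078,dy=.001); c,im=boxview("w12"); st("")
E
```

```text
True
pressed 72.9 [0.6208 0.1037 0.0234] gap 0.0877 F [-0.3 -0.8  0.3] 0.4
box [0.0676 0.0871]
slid 73.8 [0.597  0.1032 0.0232] gap 0.088 F [-1.8 -8.2  0.9] 3.7
box mm [61.6 48.3] [29. 26.] -38.5 [293. 173.]
box mm [ 41.2 -33.2] [30. 24.] 0.0 [222. 155.]
box mm [ 0.1 32.1] [29. 24.] 0.0 [280. 118.]
box mm [-40.8 -33.9] [31. 25.] 0.0 [218.  78.]
box mm [-55.8  33.9] [31. 25.] 0.0 [283.  62.]
 75.4 [0.6191 0.021  0.197 ] gap 0.0876 F [0.2 0.2 0.3] 0.0
```

Pad friction works: the toffee rolled to (62,48), turned about -38°. I'll slide it once more.

```bash
python3 - <<'E'
from h import *
padslide(.066,.044,yc0=.062,dy=.001,f=6); c,im=boxview("w13"); st("")
x,y=proj(c,[[*inbox([.04,.02]),.04]])[0].astype(int); cv2.imwrite("pics/v13.png",cv2.convertScaleAbs(cv2.resize(im[y-60:y+60,x-80:x+80],None,fx=4,fy=4,interpolation=cv2.INTER_CUBIC),alpha=1.5))
E
```

```text
True
pressed 77.7 [0.6187 0.0901 0.0236] gap 0.0879 F [ 0.7 -2.4  0.1] 0.9
box [0.0662 0.0735]
slid 78.6 [0.5965 0.0924 0.0238] gap 0.0878 F [ 0.4 -2.2  0.1] 1.1
box mm [50.8 49. ] [30. 26.] -69.4 [294. 163.]
box mm [ 41.7 -32.9] [30. 24.] 0.0 [222. 155.]
box mm [ 0.5 32.4] [29. 23.] 0.8 [280. 117.]
box mm [-40.5 -33.8] [31. 25.] 0.0 [219.  77.]
box mm [-55.9  34.2] [32. 24.] 0.9 [283.  62.]
 80.2 [0.6193 0.0204 0.1975] gap 0.0876 F [0.4 1.1 0. ] 0.0
```

View pics/v13.png

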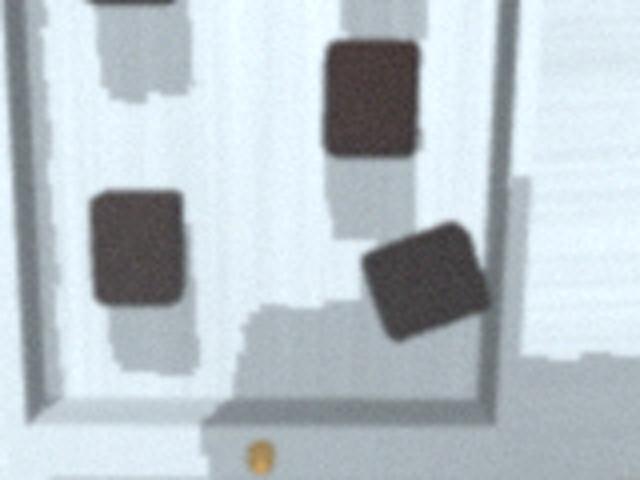

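The toffee is now at (51,49), turned -69°, with 21 mm free on its +x side. I'll nudge the middle toffee (0,32) down in y with one finger for room, grasp the stray one, and drop it on its place at (57,34).

```bash
python3 - <<'E'
from h import *
from plant import *
q=down(BA+np.pi/2); yc=.1075
a=inbox([0,yc]); goto([*a,.10],q)
if line_to([*a,.024],.08,force_limit=8): st("early"); line_to([*a,.1],.1); raise SystemExit
line_to([*inbox([0,yc-.0165]),.024],.04,force_limit=15); st("pushed")
line_to([*inbox([0,yc-.010]),.024],.1); line_to([*inbox([0,yc-.01]),.1],.2)
c,im=boxview("w14")
q=down(BA); a=inbox([.029,.050]); goto([*a,.10],q)
if line_to([*a,.027],.08,force_limit=8): st("early2"); line_to([*a,.1],.1); raise SystemExit
clamp(25); st("grip"); line_to([*a,.11],.15); st("up")
if state()["finger_gap"]>.02:
    drop([.057,.034],BA+np.pi/2); boxview("w15")
E
```

```text
pushed 82.5 [0.5534 0.1106 0.024 ] gap 0.0877 F [ 0.2 -0.5  0.7] 0.0
box mm [50.7 49.2] [30. 26.] -69.0 [293. 164.]
box mm [ 41.6 -33.1] [30. 24.] -1.2 [222. 156.]
box mm [ 0.4 24.1] [29. 23.] 0.4 [272. 118.]
box mm [-40.4 -33.9] [31. 25.] 0.0 [218.  78.]
box mm [-55.9  33.9] [32. 25.] 0.0 [283.  62.]
grip 87.5 [0.5804 0.0685 0.027 ] gap 0.0259 F [-1.2 -0.1 -0.3] 25.0
up 88.2 [0.58   0.0685 0.109 ] gap 0.0261 F [ 0.2 -0.  -0.1] 25.0
over 89.6 [0.6073 0.0512 0.0944] gap 0.0257 F [-0.6 -0.6 -0.3] 25.0
dropped 91.7 [0.6086 0.0512 0.112 ] gap 0.0879 F [-0.   0.1 -0.8] 0.0
box mm [52.6 33.7] [30. 24.] 0.0 [281. 164.]
box mm [ 41.1 -33. ] [30. 24.] 0.0 [222. 154.]
box mm [-0.2 24.3] [29. 23.] 0.0 [273. 117.]
box mm [-40.9 -33.8] [31. 25.] 1.3 [219.  77.]
box mm [-55.7  34. ] [32. 24.] 0.9 [283.  61.]
```

All five are well placed except the middle one, now at (0,24). I'll push it back to y = 33, then measure the cassette from above.

```bash
python3 - <<'E'
from h import *
from plant import *
push([[0,-.010],[0,.0055]]); gripper_open(); boxview("w16")
goto([.67,-.2,.2],down(np.pi/2)); c,im=snap("wrist","w17"); st("")
V=im.min(2); m=np.zeros_like(V); cv2.fillConvexPoly(m,proj(c,[[.54,-.33,.008],[.54,-.15,.008],[.7,-.15,.008],[.7,-.33,.008]]).astype(int),1); m[248:]=0
w=((m>0)&(V>150)).astype(np.uint8); w=cv2.morphologyEx(w,cv2.MORPH_CLOSE,np.ones((9,9)))
for r in rects(c,w,.008,200): print(r)
cv2.imwrite("pics/v17.png",cv2.resize(im,(640,480)))
E
```

```text
done 96.2 [0.549  0.0254 0.0894] gap 0.0008 F [-0.9 -0.5 -0.2] 0.0
box mm [52.5 33.9] [31. 24.] 0.0 [281. 164.]
box mm [ 41.6 -32.9] [30. 24.] 0.5 [222. 155.]
box mm [ 0.3 28.5] [29. 24.] 0.0 [277. 117.]
box mm [-40.6 -33.7] [31. 25.] 0.0 [219.  77.]
box mm [-55.7  34.2] [31. 24.] 1.0 [283.  62.]
 99.2 [ 0.67   -0.198   0.2001] gap 0.0881 F [-0.1 -0.2  0.1] 0.0
(array([ 0.6182, -0.2371]), array([111.,  60.]), -81.6, array([224., 129.]))
```

View pics/v17.png

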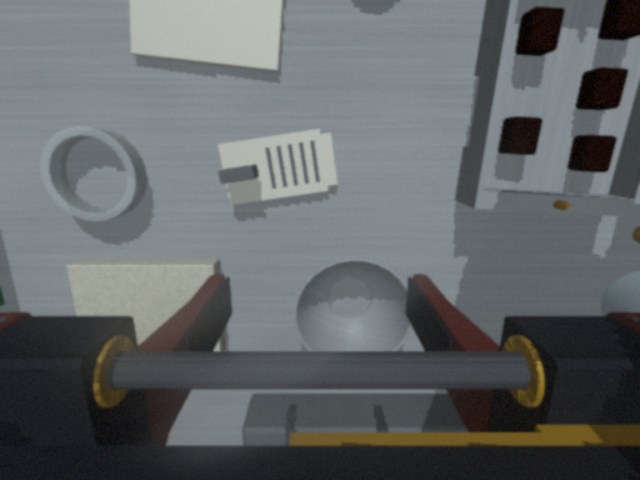

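```bash
python3 - <<'E'
from h import *
c=pickle.load(open("w17.pkl","rb")); k=.8
for z in(.026,.034): print(z,plane(c,np.array([[220,169],[256,166],[258,178],[221,183]])*k,z).round(4)[:,:2].mean(0))
print(proj(c,[[.6236,-.2737,.008],[.6236,-.2737,.034]])/k)
im=cv2.imread("pics/w17.png"); cv2.imwrite("pics/v18.png",cv2.resize(im[95:175,165:280],None,fx=6,fy=6,interpolation=cv2.INTER_CUBIC))
E
```

```text
0.026 [ 0.624325 -0.272575]
0.034 [ 0.623625 -0.2708  ]
[[241.48330223 171.77074279]
 [235.55130749 173.97841231]]
```

View pics/v18.png

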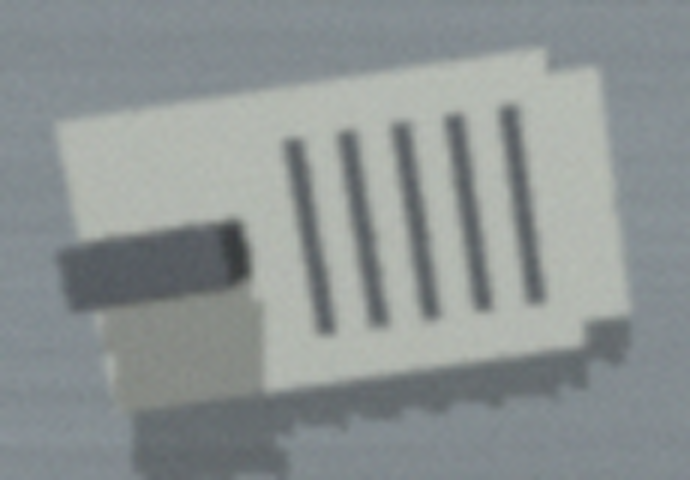

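The crop shows the rib at the left, (155,265), and the narrow nose at the right, (590,190), towards the box. The rib's measured position agrees with the slab's to 2 mm, so I'll grip it and slide it in.

```bash
python3 - <<'E'
from h import *
from plant import *
z=.014; p=[.6236,-.273]
goto([*p,.09],down(.147)); 
if line_to([*p,z],.1,force_limit=10): st("early")
clamp(35); st("grip")
q=down(BA); M=np.array([[np.cos(BA),-np.sin(BA)],[np.sin(BA),np.cos(BA)]])
def tb(): return (M.T@(np.array(state()["position"])[:2]-B)).round(4)
line_to([*inbox([.020,-.183]),z+.001],.08,orientation=q); st("pre")
print(line_to([*inbox([.020,-.150]),z+.001],.04,force_limit=12),tb()); st("mouth")
print(line_to([*inbox([.020,-.0965]),z+.001],.04,force_limit=15),tb()); st("in")
snap("scene","s19")
E
```

```text
grip 102.4 [ 0.6236 -0.273   0.0139] gap 0.0121 F [ 0.6 -0.6 -1. ] 35.0
pre 104.1 [ 0.5601 -0.1641  0.015 ] gap 0.0115 F [-0.4  0.  -1.8] 35.0
False [ 0.02   -0.1502]
mouth 105.1 [ 0.5616 -0.131   0.015 ] gap 0.0118 F [ 0.3  1.  -1.3] 35.0
False [ 0.02   -0.0968]
in 106.6 [ 0.5642 -0.0776  0.015 ] gap 0.0119 F [-0.7  0.3 -1.8] 35.0
```

```bash
python3 - <<'E'
from h import *
from plant import *
z=.014; M=np.array([[np.cos(BA),-np.sin(BA)],[np.sin(BA),np.cos(BA)]])
def tb(): return (M.T@(np.array(state()["position"])[:2]-B)).round(4)
line_to([*inbox([.020,-.0965]),z],.02)
print(line_to([*inbox([.020,-.085]),z],.015,force_limit=10),tb()); st("stop")
gripper_open(); b=tb(); line_to([*inbox(b),.10],.15); 
boxview("w20")
goto([.64,-.07,.2],down(np.pi/2)); c,im=snap("wrist","w21")
cv2.imwrite("pics/v21.png",cv2.resize(im[:250],None,fx=1.5,fy=1.5)); st("")
print("tail should be", proj(c,[[*inbox([x,-.114]),.008] for x in(-.01,.05)])*1.5)
E
```

```text
True [ 0.0198 -0.0932]
stop 107.3 [ 0.5642 -0.074   0.014 ] gap 0.0122 F [ 0.1 -1.5  2.9] 35.0
box mm [53.  33.7] [30. 24.] -0.1 [281. 165.]
box mm [ 41.4 -32.9] [30. 24.] -0.1 [222. 155.]
box mm [ 0.3 29. ] [29. 23.] 0.6 [277. 117.]
box mm [-40.8 -33.7] [31. 25.] -0.1 [219.  78.]
box mm [-55.8  34.1] [31. 24.] 0.9 [283.  62.]
 111.1 [ 0.6398 -0.0703  0.1996] gap 0.0883 F [ 0.9 -0.5 -0.4] 0.0
tail should be [[352.67826094 128.49404037]
 [350.62536743 206.16327014]]
```

View pics/v21.png

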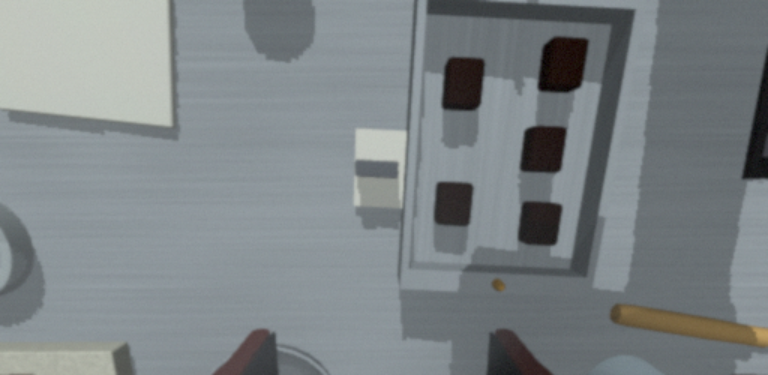

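The cassette is home: its tail is at the expected line (354 against 352 px) and only the rib end is outside. The toffees are in order, so I'll fetch the cover with the same grasp and return it to the pose it was lifted from.

```bash
python3 - <<'E'
from h import *
from plant import *
q=down(np.pi/2+.014); goto([.50,.31,.15],q); c,im=snap("wrist","w22")
V=im.max(2); m=np.zeros_like(V); cv2.fillConvexPoly(m,proj(c,[[.39,.28,.036],[.39,.34,.036],[.49,.34,.036],[.49,.28,.036]]).astype(int),1)
for r in rects(c,(m>0)&(V<60),.036): print(r)
goto([.439,.31,.08],q)
print(line_to([.439,.31,.0155],.08,force_limit=12)); clamp(60); st("grip")
line_to([.439,.31,.09],.08); wait(.1); st("up")
q=down(np.pi/2-.049); goto([.548,.019,.12],q); wait(.2); st("over box")
snap("wrist","w23"); c,im=snap("scene","s23"); cv2.imwrite("pics/v23.png",cv2.resize(im[110:260,170:400],None,fx=3.4,fy=3.4))
E
```

```text
(array([0.4413, 0.3109]), array([66., 13.]), 0.8, array([257., 130.]))
False
grip 115.2 [0.439  0.31   0.0155] gap 0.0154 F [-0.3 -0.3 -0.1] 60.0
up 116.4 [0.4386 0.3098 0.0891] gap 0.0157 F [ 0.2  0.2 -4. ] 60.0
over box 117.8 [0.5479 0.0203 0.1199] gap 0.0154 F [ 0.4 -0.2 -3. ] 60.0
```

View pics/v23.png

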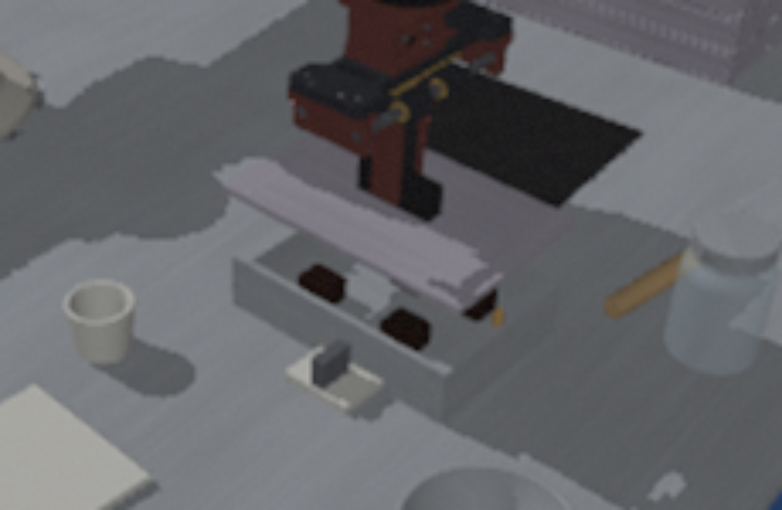

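The cover hangs level over the box, so I'll lower it with a force guard. Full seating is expected at TCP z of about 0.062; being caught on the pins would show at about 0.075.

```bash
python3 - <<'E'
from h import *
from plant import *
line_to([.548,.0192,.085],.08)
r=line_to([.548,.0192,.058],.02,force_limit=6); st(f"seat {r}")
E
```

```text
seat True 119.5 [0.548  0.0192 0.0615] gap 0.0153 F [ 0.2 -1.2  5.2] 60.0
```

Seated at z = 0.0615, as expected. I'll release and check.

```bash
python3 - <<'E'
from h import *
from plant import *
gripper_open(); line_to([.548,.0192,.14],.15); goto([.45,-.02,.25],down(np.pi/2)); goto([.3,.45,.25],down(1.1)); st("")
c,im=snap("scene","s24"); c2,t=snap("top","t24")
a=cv2.resize(im[100:270,120:400],(616,374)); b=cv2.resize(t[85:235,90:400],(620,300))[:226]
cv2.imwrite("pics/v24.png",np.vstack([a,b[:,:616]]))
E
```

```text
123.9 [0.3006 0.4496 0.2496] gap 0.0879 F [0.7 0.1 0.3] 0.0
```

View pics/v24.png

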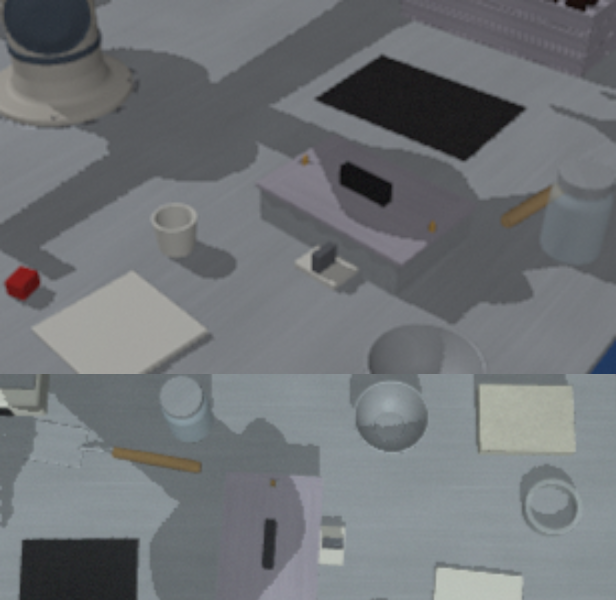

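The cover sits flat with both pins through it, at (305,160) and (432,227). The cassette is home at (327,265), the board is empty, and the bystanders look unmoved. I'm handing in.

```bash
python3 -c "
from plant import *
print(hand_in())"
```

```text
the job is handed in; nothing more can be done
None
```

I handed the job in at about 124 s: the five toffees lie spaced in one layer in the box (one had to be worked off the wall and re-placed), the cassette is at its stop, and the cover is flat on its pins; the hand-in returned no verdict.

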